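# Line up the wing fastener and hold the light box's lamp cover down on its new seal

### The job

The lamp cover on the right-hand part of the beige light box stands slightly ajar on its newly stuck foam light seal. Turn the steel wing fastener in the cover clockwise until the wing lines up with the two raised ribs either side of it, so that its cross bar can drop through the slot underneath, then let go of the wing and press the cover itself down flat onto its frame with the fingertips, leaving the fastener lined up (do not lock it: the cover is opened again to inspect the seal). Finish while still holding the cover pressed shut, firmly but without straining it, so that the seal's adhesive can take, and leave the slide mounts, loupe, canister opener and film can where they lie.

Things in the scene. Friction and masses are not known exactly. Their poses are not given: they have to be found in the camera images.
- lightbox: beige plastic light box, fixed, 240 (x) x 410 (y) x 75 mm high, origin at the centre of its underside, at shelf level. At yaw 0 its front long side, with the rocker switch, faces the robot (-x). Its left part (+y) is the 210 x 208 mm opal diffuser (top 76 mm up), its right part (-y) the lamp compartment with the hinged cover.
- cover (a joint): hinge of the lamp cover, rad: 0 = shut, flat on its frame; grows as the near edge rises. The hinge runs along the cover's far edge (parallel to the box's y axis), 45 mm behind the box centre, 77.5 mm up. Left alone the cover stands at about 0.07 to 0.08 rad on the seal; while the wing is out of line its cross bar also stops it there.
- seal (a joint): squeeze of the springy foam seal under the cover's near edge, m: 0 = free, standing 9 mm proud of the frame. With the wing in line, about 7 N straight down at the thumb pad squeezes it flush (0.009) and shuts the cover; let go, the cover springs up again.
- cover_plate: the cover's flat beige plate, 135 (x, near edge to hinge) x 140 (y) x 5 mm thick. Origin at the centre of its top face; x away from the robot to the hinge, y left along the hinge, z up out of the plate. Shut, its top is level, 80 mm above the shelf.
- thumb_pad (a point): centre of the ribbed 30 x 30 mm rubber thumb pad on the plate's top face near its right-hand near corner, 100 mm from the hinge, 70 mm right of the wing: the place to press. Axes as the cover plate. The rest of the flat plate serves too, with more force nearer the hinge.
- slot_mark (a point): point on the plate's top face at the foot of the wing, on its axis, midway between the two raised ribs (each 20 x 5 mm, 3 mm high, centred 30 mm left and right of the axis). Its y axis runs along the ribs and the slot hidden below: the wing must lie along it.
- wing (a joint): angle of the wing fastener in the cover, rad, counter-clockwise positive from above: 0 = wing in line with ribs and slot; starts between 0.8 and 1.5, turns between -0.6 and 1.6 against a light friction of 0.05 N m and stays where it is left. The cross bar passes the slot within about 0.2 rad either way.
- wing_grip (a point): point on the wing's axis, 12 mm above the plate's top face: where to grip. The steel wing is an upright paddle 32 mm long (this frame's y axis), 9 mm thick (x axis, the direction in which to close the fingers), from 3 to 20 mm above the plate, on a 26 mm round flange 3 mm thick. z is the turning axis.
- loupe: black round magnifying loupe with clear skirt, 49 mm across, 46 mm high, standing on the opal. Bystander. Origin at the centre of its underside.
- mount1: white square slide mount, 50 x 50 x 3 mm, lying on the opal. Bystander. Origin at the centre of its underside.
- mount2: white square slide mount, 50 x 50 x 3 mm, lying on the opal. Bystander. Origin at the centre of its underside.
- mount3: white square slide mount, 50 x 50 x 3 mm, lying on the shelf in front of the light box. Bystander. Origin at the centre of its underside.
- mount4: white square slide mount, 50 x 50 x 3 mm, lying on the shelf in front of the light box. Bystander. Origin at the centre of its underside.
- opener: stubby steel film canister opener, 85 x 34 x 14 mm, lying on the shelf in front of the light box. Bystander. Origin in its underside.
- film_can: black film can with grey lid, 34 mm across, 50 mm high, standing on the shelf in front of the light box. Bystander. Origin at the centre of its underside.

How it is judged:
By the outcome, as a careful person would: the job done as asked, in the order asked, and still so for the second after the job is handed in, while the arm keeps its last pose, push and grip.
It also fails if it takes over 45 s, if anything falls off the work surface, if the arm or the gripper's body presses on something with over 40 N, if the wrist force passes 120 N, or if a joint passes its speed limit or range.

### The arm

A 6-joint arm with a two-finger parallel gripper is mounted at the origin on the work surface. World frame = base frame: x ahead of the robot, y to its left, z up, the work surface at z = 0. Lengths are in m, angles in rad, forces in N, time in s.
With the tool pointing down it reaches from about 0.4 to 0.825 m from the base axis. Payload 7 kg.
Tool frame: the origin (TCP) lies between the finger pads; the fingertips stand 11 mm ahead of it and the grasp point (between the pads) lies 8 mm behind it (arm.tips_ahead is the distance from the TCP to the fingertips, in m); z points along the fingers, x is the direction in which the jaws open and shut, and the axes are right-handed (so a half turn about z gives the same grasp; the last joint's range is limited). The gripper opens to 88 mm and grips with 3 to 60 N. Pads are 19 mm wide; open, the fingers measure 130 mm over their backs; the gripper's body (78 mm by 193 mm) begins 47 mm behind the grasp point.
Start: joints at [1.542, 0.359, 0.012, 0, -1.224, -0.288], TCP at [0.21, 0.641, 0.238] pointing down, gripper open.
Joint ranges: [-3.07, 3.07], [-1.43, 2.12], [-1.02, 1.25], [-3.03, 1.67], [-3.05, -0], [-3.03, 3.03]. Speed limits (rad/s): [2.39, 2.39, 3.01, 3.14, 3.14, 3.14].

### API

Orientations are given as [roll, pitch, yaw] about the fixed x, y, z axes, in that order (R = Rz(yaw) Ry(pitch) Rx(roll)).
In Python, from station import arm, optics, finder gives the robot as it stands. The module is installed in compiled form; this text tells all that it offers.
- The arm moves only by the tool apply_moves, never from a script. Its argument "increments" is one flat list of numbers, 6 for each row, row after row: the shift along the world's x, y, z in m, then the turn, a rotation vector about the world's x, y, z in rad. In form: [tx, ty, tz, rx, ry, rz, tx, ty, tz, rx, ry, rz, ...]. A call has 1 to 20 rows; each row shifts and turns the pose as measured when the row begins; what a row does not reach is not made up. A row lasts 1/12 s, in which the tool goes at most 41.7 mm and 7.16 degrees, less where a joint would pass 70% of its speed; a pose out of reach is approached as far as the arm can. A call with a gripper value outside its range is refused whole. "hand" is the closure, from 0 (fully open) to 1 (shut), set as the call begins (left out, the last holds). The fingers move at their own pace and stop on an object; "force" is the grip in N (left out, the last holds). Time passes only in rows, so rows that do not move let the fingers close. It gives the time, the measured TCP pose, the force and the opening at its end, in the units of the state.
- arm.get_state(): the state, without advancing time (a new reading comes with each control period).
- optics.grab_frame(name): name is "scene" or "top"; returns the picture (480x640x3 uint8, red, green, blue); there is no depth.
- optics.camera_model(name): a dict with "fx", "fy", "cx", "cy" (pixels), "dist_coeffs" ([k1, k2, p1, p2, k3] as OpenCV has them; the pictures are not rectified), "world_to_cam" (4x4, takes a point from world to camera coordinates). Camera axes: x right, y up, looking along -z (the intrinsics and any distortion apply to the point x, -y, -z); pixel columns grow to the right and rows downward; lengths in m; the calibration is good to about 2 mm. A picture is of the moment at which its call begins. camera_model takes no time and is no camera call.
- arm.job_done(): hands the job in, once; it reports no verdict.
Trained networks look in the newest picture that a camera, given by its name, has taken for a name from the list of things; names that differ only in an ending like _2 or _b are one class to them, and where a whole thing is asked for, a point or a joint stands for the part that bears it (a point fixed in the world has none). Each returns a list of dicts, best first, with "conf" (0 to 1); they miss things now and then, are a little off and sometimes report something else, mostly with a low value. They report only what shows in the picture. A call takes as long as a camera call.
- finder.find_in(camera, name): "box" ([left, top, right, bottom] in pixels, round what is visible of it).
- finder.landmark_of(camera, name): "point" ([column, row] in pixels: a listed point, or the origin of a listed thing).
The state is a dict: "t": time; "q": joint angles; "qd": joint speeds; "joint_efforts": joint torques, N m; "eef_pos": TCP position; "ee_rot": TCP orientation; "force": force on the tool from outside, world axes, zero at the start; "moment": the same for the moment, N m; "width": finger opening in m.
Only numpy, scipy, OpenCV 4.12 (cv2) and the standard library are available. Lean on these libraries where they do the work, as an engineer would, in place of code of your own. Each camera call takes 0.05 s, during which the arm holds its last target. There are 200 camera calls.

## Working session

There is one attempt and no reset: what is moved stays moved. The work goes in short steps, Python scripts to look and compute and a tool call to move; the robot and the scene stay as the last step left them, time stands still between calls to the robot, and variables do not carry over. Pictures are saved under pics/ and viewed, about 8 in all and at most 12, crops included, and the job is handed in when it is done.

Besides the shell and the picture viewer there is one more tool, called as a command line: name --argument value ..., lists and objects as JSON in quotes. apply_moves: Moves the arm, as the interface text tells. Its arguments: {"type":"object","properties":{"increments":{"type":"array"},"hand":{"type":"number"},"force":{"type":"number"}},"required":["increments"]}

```bash
mkdir -p pics
cat > h.py <<'E'
import numpy as np, cv2
from station import arm, optics, finder
def ray(cam,px):
    m=optics.camera_model(cam);K=np.array([[m['fx'],0,m['cx']],[0,m['fy'],m['cy']],[0,0,1]])
    u=cv2.undistortPoints(np.array([[px]],float),K,np.array(m['dist_coeffs'])).ravel()
    W=np.array(m['world_to_cam']);R=W[:3,:3];o=-R.T@W[:3,3]
    d=R.T@np.array([u[0],-u[1],-1.]);return o,d
def atz(cam,px,z):
    o,d=ray(cam,px);return o+d*(z-o[2])/d[2]
def proj(cam,P):
    m=optics.camera_model(cam);W=np.array(m['world_to_cam']);P=np.atleast_2d(P)
    c=(W[:3,:3]@P.T).T+W[:3,3];c=c*[1,-1,-1]
    K=np.array([[m['fx'],0,m['cx']],[0,m['fy'],m['cy']],[0,0,1]])
    return cv2.projectPoints(c,np.zeros(3),np.zeros(3),K,np.array(m['dist_coeffs']))[0].reshape(-1,2)
def tri(a,b):
    (o1,d1),(o2,d2)=ray('scene',a),ray('top',b)
    A=np.c_[d1,-d2];s=np.linalg.lstsq(A,o2-o1,rcond=None)[0]
    p,q=o1+s[0]*d1,o2+s[1]*d2;return (p+q)/2,np.linalg.norm(p-q)
E
python3 - <<'E'
from h import *
np.set_printoptions(precision=4,suppress=True)
s=arm.get_state();print(s['t'],s['eef_pos'],s['ee_rot'],s['force'],s['width'],arm.tips_ahead)
F={}
for c in('scene','top'):
    im=optics.grab_frame(c);cv2.imwrite(f'pics/{c}0.png',im[...,::-1])
    print(c,ray(c,(320,240)))
    for n in('lightbox','cover_plate','thumb_pad','slot_mark','wing_grip','loupe','film_can'):
        r=finder.landmark_of(c,n);F[c,n]=r[0]['point'] if r else None
        print(c,n,[(np.round(x['point'],1),round(x['conf'],2)) for x in r[:2]])
for n in('lightbox','cover_plate','thumb_pad','slot_mark','wing_grip','loupe','film_can'):
    if F['scene',n] is not None and F['top',n] is not None: print(n,*tri(F['scene',n],F['top',n]))
print(arm.get_state()['t'])
E
```

```text
0.0 [0.2102 0.641  0.2366] [-3.1414 -0.0017 -1.8877] [-0.4316 -0.2823 -0.0758] 0.08768576886697957 0.011
scene (array([0.9208, 0.1828, 0.7806]), array([-0.4986, -0.1275, -0.858 ]))
scene lightbox [(array([353.8, 311.1]), 0.64), (array([308.8, 247.8]), 0.3)]
scene cover_plate [(array([288.5, 270.3]), 0.56)]
scene thumb_pad [(array([267.6, 246.3]), 0.6), (array([284.6, 267.9]), 0.59)]
scene slot_mark [(array([312.4, 253.5]), 0.8)]
scene wing_grip [(array([307.6, 249. ]), 0.68)]
scene loupe [(array([427.3, 333.3]), 0.73)]
scene film_can [(array([443.4, 226.7]), 0.92)]
top (array([0.391 , 0.0491, 1.0454]), array([ 0.1811,  0.0234, -0.9832]))
top lightbox [(array([274.7, 247. ]), 0.74)]
top cover_plate [(array([334.4, 232.3]), 0.96), (array([278.6, 244.3]), 0.23)]
top thumb_pad [(array([362.4, 245.2]), 0.8)]
top slot_mark [(array([320.8, 253.7]), 0.87)]
top wing_grip [(array([321.8, 249.8]), 0.64)]
top loupe [(array([211.3, 212.1]), 0.66)]
top film_can [(array([207.4, 348.5]), 0.82), (array([324.8, 250.7]), 0.31)]
lightbox [ 0.5767  0.1612 -0.0232] 0.006526468317547243
cover_plate [0.582  0.0458 0.0818] 0.0006834018490177896
thumb_pad [ 0.5549 -0.0001  0.0918] 0.0049062977601133494
slot_mark [0.5434 0.0725 0.0827] 0.0028912984427322385
wing_grip [0.5476 0.0681 0.1022] 0.0013489864693938959
loupe [0.6262 0.273  0.0756] 0.005656946171916177
film_can [0.3804 0.2855 0.0058] 0.009579749253004572
0.8
```

View pics/top0.png

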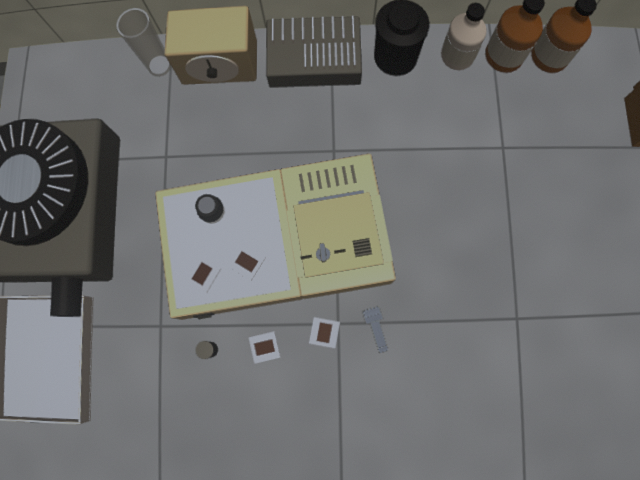

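View pics/scene0.png

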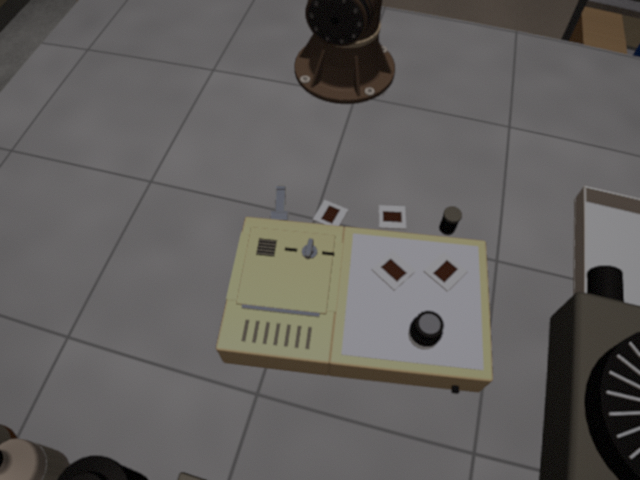

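Top view: box yaw is roughly +0.13; wing at about (322,252), thumb pad at (362,247) and ribs at (306,257) and (340,251). In the scene view the wing is at (309,249) and points well away from the ribs. Next I'll zoom in and fit the box pose.

Run:
```python
from h import *
np.set_printoptions(precision=4,suppress=True)
for p in [(157,190),(371,155),(394,280),(170,315)]: print(atz('top',p,.075))
for p in [(246,219),(487,240),(492,377),(220,351)]: print('s',atz('scene',p,.075))
for n,p in dict(ribL=(306,257),ribR=(340,251),wing=(321.5,253),pad=(362,247)).items(): print(n,atz('top',p,.086))
for n,p in dict(ribL=(328,254),ribR=(291,249),pad=(267,247)).items(): print('s',n,atz('scene',p,.086))
a=cv2.imread('pics/top0.png')[225:285,290:390];b=cv2.imread('pics/scene0.png')[225:285,245:345]
cv2.imwrite('pics/z0.png',np.vstack([cv2.resize(x,(500,300),interpolation=cv2.INTER_CUBIC) for x in(a,b)]))
```

```text
[0.6722 0.3746 0.075 ]
[ 0.7271 -0.0251  0.075 ]
[ 0.4948 -0.0572  0.075 ]
[0.4401 0.343  0.075 ]
s [ 0.504  -0.0545  0.075 ]
s [0.4364 0.3468 0.075 ]
s [0.6673 0.3784 0.075 ]
s [ 0.7347 -0.0145  0.075 ]
ribL [0.5379 0.0973 0.086 ]
ribR [0.5472 0.0371 0.086 ]
wing [0.5444 0.0698 0.086 ]
pad [ 0.5534 -0.0019  0.086 ]
s ribL [0.539  0.0988 0.086 ]
s ribR [0.546  0.0389 0.086 ]
s pad [0.5528 0.0003 0.086 ]
```

View pics/z0.png

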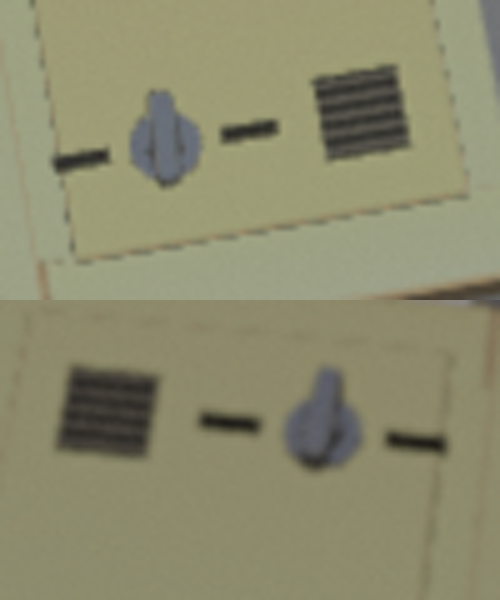

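The zoom shows the wing almost perpendicular to the ribs, at about 1.47 rad. From the measurements: box yaw about 0.145, wing axis about (0.5435, 0.069), pad about (0.5535, 0.000), both agreeing with the box geometry. I'll approach with the jaws along world y.

apply_moves --increments '[0.019,-0.033,0,0,0,0.02,0.019,-0.033,0,0,0,0.02,0.019,-0.033,0,0,0,0.02,0.019,-0.033,0,0,0,0.02,0.019,-0.033,0,0,0,0.02,0.019,-0.033,0,0,0,0.02,0.019,-0.033,0,0,0,0.02,0.019,-0.033,0,0,0,0.02,0.019,-0.033,0,0,0,0.02,0.019,-0.033,0,0,0,0.02,0.019,-0.033,0,0,0,0.02,0.019,-0.033,0,0,0,0.02,0.019,-0.033,0,0,0,0.02,0.019,-0.033,0,0,0,0.02,0.019,-0.033,0,0,0,0.02,0.019,-0.033,0,0,0,0.02,0.019,-0.033,0,0,0,0.02,0,0,0,0,0,0]' --hand 0.55 --force 20

```text
t: 2.3
eef_pos: [0.5409, 0.054, 0.2396]
ee_rot: [-3.133, 0.006, -1.521]
force: [0.8, 0.8, 0.5]
width: 0.0394
```

apply_moves --increments '[0.004,0.015,-0.03,-0.01,0.069,0,0,0,-0.03,0,0,0,0,0,-0.03,0,0,0,0,0,-0.015,0,0,0,0,0,0,0,0,0]'

```text
t: 2.72
eef_pos: [0.5481, 0.0649, 0.1334]
ee_rot: [3.085, 0.001, -1.531]
force: [0.0, 0.1, 0.6]
width: 0.0394
```

Run:
```python
from h import *
from scipy.spatial.transform import Rotation as R
np.set_printoptions(precision=4,suppress=True)
s=arm.get_state();print(s['t'],s['eef_pos'],s['ee_rot'],s['force'],s['width'],s['q'])
print(R.from_euler('xyz',s['ee_rot']).as_matrix())
for c in('scene','top'):
    im=optics.grab_frame(c);cv2.imwrite(f'pics/{c}1.png',im[...,::-1])
print(proj('scene',s['eef_pos']),proj('top',s['eef_pos']))
a=cv2.imread('pics/top1.png')[215:275,280:380];b=cv2.imread('pics/scene1.png')[205:265,255:355]
cv2.imwrite('pics/z1.png',np.vstack([cv2.resize(x,(500,300),interpolation=cv2.INTER_CUBIC) for x in(a,b)]))
```

```text
2.7167 [0.5481 0.0649 0.1334] [ 3.0846  0.0006 -1.5305] [0.0496 0.1151 0.5805] 0.03943469512322879 [ 0.456   0.2824 -0.3454 -0.0281 -0.9951  1.171 ]
[[ 0.0403 -0.9976 -0.057 ]
 [-0.9992 -0.0402 -0.0016]
 [-0.0006  0.057  -0.9984]]
[[305.6719 238.5522]] [[323.6279 246.3398]]
```

View pics/z1.png

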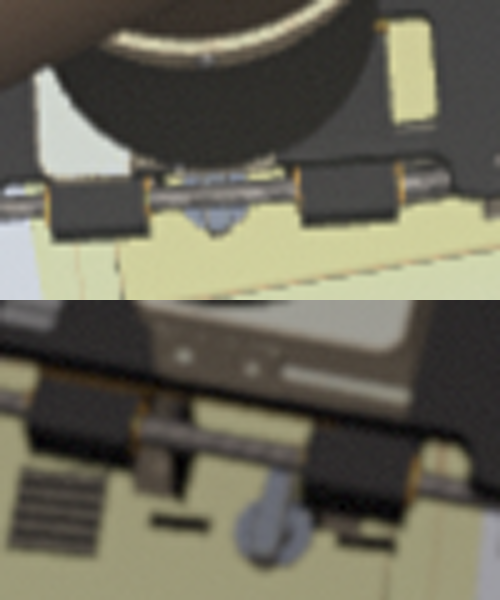

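In the zoom, the fingers straddle the wing and the finger gap sits a few mm to its right, which matches the 4 mm y offset I calculated. Going down onto the wing.

apply_moves --increments '[-0.004,0.004,-0.01,0,0,0,0,0,-0.01,0,0,0,0,0,-0.006,0,0,0,0,0,0,0,0,0]'

```text
t: 3.15
eef_pos: [0.5477, 0.0713, 0.1134]
ee_rot: [3.097, 0.004, -1.528]
force: [-0.6, 0.2, -0.2]
width: 0.0395
```

apply_moves --increments '[-0.003,-0.001,-0.006,0,0,0,0,0,0,0,0,0]'

```text
t: 3.32
eef_pos: [0.5447, 0.0706, 0.1075]
ee_rot: [3.098, 0.005, -1.528]
force: [-0.1, -1.3, 0.2]
width: 0.0392
```

apply_moves --increments '[0,-0.001,-0.003,0,0,0,0,0,0,0,0,0]'

```text
t: 3.48
eef_pos: [0.5448, 0.0696, 0.1047]
ee_rot: [3.099, 0.005, -1.527]
force: [0.6, 0.3, -0.4]
width: 0.0392
```

apply_moves --increments '[0,0,0,0,0,0,0,0,0,0,0,0,0,0,0,0,0,0,0,0,0,0,0,0,0,0,0,0,0,0,0,0,0,0,0,0]' --hand 1 --force 20

```text
t: 3.98
eef_pos: [0.5455, 0.0691, 0.1055]
ee_rot: [3.1, 0.004, -1.527]
force: [0.5, -1.5, 0.5]
width: 0.009
```

The jaws closed to exactly 9 mm with little side force, so the wing is gripped. Turning clockwise.

apply_moves --increments '[0,0,0,-0.005,-0.001,-0.1,0,0,0,-0.005,-0.001,-0.1,0,0,0,-0.005,-0.001,-0.1,0,0,0,-0.005,-0.001,-0.1,0,0,0,-0.005,-0.001,-0.1,0,0,0,-0.005,-0.001,-0.1,0,0,0,0,0,0]'

```text
t: 4.57
eef_pos: [0.5451, 0.0678, 0.1053]
ee_rot: [3.113, -0.026, -2.155]
force: [0.5, 0.4, -0.3]
width: 0.0086
```

apply_moves --increments '[0,0,0,-0.005,-0.001,-0.1,0,0,0,-0.005,-0.001,-0.1,0,0,0,-0.005,-0.001,-0.1,0,0,0,-0.005,-0.001,-0.1,0,0,0,-0.005,-0.001,-0.1,0,0,0,-0.005,-0.001,-0.1,0,0,0,-0.005,-0.001,-0.1,0,0,0,-0.005,-0.001,-0.1,0,0,0,0,0,0,0,0,0,0,0,0]'

```text
t: 5.4
eef_pos: [0.5434, 0.0669, 0.1038]
ee_rot: [-3.133, -0.046, -2.956]
force: [0.8, -0.2, -1.5]
width: 0.0089
```

apply_moves --increments '[0,0,0,0,0,-0.04,0,0,0,0,0,0,0,0,0,0,0,0]'

```text
t: 5.65
eef_pos: [0.5433, 0.0668, 0.1037]
ee_rot: [-3.134, -0.047, -2.983]
force: [0.4, -0.7, -1.6]
width: 0.0088
```

apply_moves --increments '[0,0,0,0,0,0,0,0,0,0,0,0,0,0,0,0,0,0,0,0,0.01,0,0,0,0,0,0.025,0,0,0,0,0,0.025,0,0,0,0,0,0.03,0,0,0,0.005,-0.03,0.03,0,0,0,0,-0.035,0.03,0,0,0,0,0,0,0,0,0]' --hand 0.6

```text
t: 6.48
eef_pos: [0.5466, 0.0044, 0.2599]
ee_rot: [-3.132, -0.048, -2.966]
force: [0.1, 0.3, 0.8]
width: 0.0354
```

Run:
```python
from h import *
np.set_printoptions(precision=4,suppress=True)
s=arm.get_state();print(s['t'],s['eef_pos'],s['ee_rot'],s['force'],s['width'],s['q'])
for c in('scene','top'):
    im=optics.grab_frame(c);cv2.imwrite(f'pics/{c}2.png',im[...,::-1])
a=cv2.imread('pics/top2.png')[225:285,290:390];b=cv2.imread('pics/scene2.png')[225:285,245:345]
cv2.imwrite('pics/z2.png',np.vstack([cv2.resize(x,(500,300),interpolation=cv2.INTER_CUBIC) for x in(a,b)]))
```

```text
6.4833 [0.5466 0.0044 0.2599] [-3.132  -0.0476 -2.9665] [0.1273 0.319  0.7811] 0.035402215671764804 [ 0.3668  0.1616 -0.2048  0.0004 -1.2529 -0.1916]
```

View pics/z2.png

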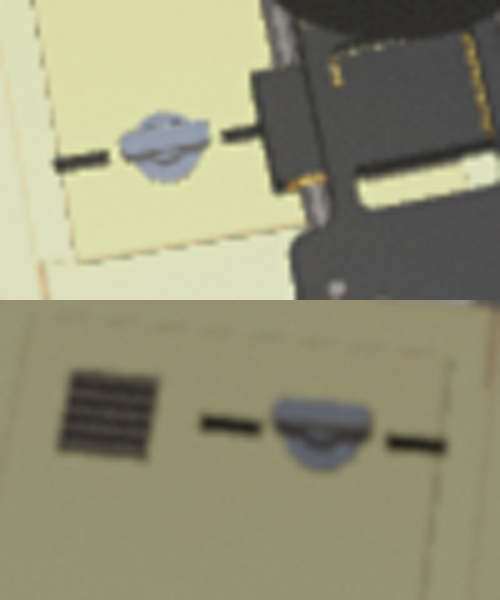

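In both views the wing now lies along the ribs (wing (122–208, ~140) on the rib line in the top crop), within about 0.05 rad. The tool yaw of -2.98 agrees. Next: close the fingers, straighten the tool and move over the thumb pad.

apply_moves --increments '[0.007,-0.005,-0.03,0.007,-0.047,0,0,0,-0.035,0,0,0,0,0,-0.03,0,0,0,0,0,-0.03,0,0,0,0,0,0,0,0,0,0,0,0,0,0,0]' --hand 1

```text
t: 7.08
eef_pos: [0.55, 0.0028, 0.1271]
ee_rot: [-3.133, -0.002, -2.966]
force: [1.0, 0.5, 1.2]
width: 0.0024
```

apply_moves --increments '[0.003,-0.003,-0.01,0,0,0,0,0,-0.006,0,0,0,0,0,-0.004,0,0,0,0,0,0,0,0,0]'

```text
t: 7.42
eef_pos: [0.5554, 0.001, 0.109]
ee_rot: [-3.133, 0.002, -2.963]
force: [-0.3, 0.7, -0.1]
width: 0.0007
```

apply_moves --increments '[0,0,-0.004,0,0,0,0,0,-0.003,0,0,0,0,0,0,0,0,0]'

```text
t: 7.67
eef_pos: [0.5567, 0.0013, 0.1032]
ee_rot: [-3.134, 0.005, -2.963]
force: [-0.6, 0.1, -0.6]
width: 0.0004
```

apply_moves --increments '[-0.002,-0.001,-0.002,0,0,0,0,0,-0.002,0,0,0,0,0,0,0,0,0]'

```text
t: 7.92
eef_pos: [0.5548, 0.0002, 0.0995]
ee_rot: [-3.134, 0.006, -2.963]
force: [0.3, -0.0, 0.2]
width: 0.0006
```

apply_moves --increments '[0,0,-0.002,0,0,0,0,0,-0.002,0,0,0,0,0,0,0,0,0]'

```text
t: 8.17
eef_pos: [0.5549, 0.0002, 0.0956]
ee_rot: [-3.134, 0.007, -2.963]
force: [-0.6, -0.1, 2.1]
width: 0.0005
```

apply_moves --increments '[0,0,-0.002,0,0,0,0,0,0,0,0,0]'

```text
t: 8.33
eef_pos: [0.5549, 0.0002, 0.0938]
ee_rot: [-3.134, 0.007, -2.963]
force: [-2.0, 0.2, 2.9]
width: 0.0004
```

apply_moves --increments '[0,0,-0.002,0,0,0,0,0,0,0,0,0]'

```text
t: 8.5
eef_pos: [0.5549, 0.0002, 0.0921]
ee_rot: [-3.133, 0.007, -2.963]
force: [-1.9, 0.8, 4.8]
width: 0.0002
```

apply_moves --increments '[0,0,-0.001,0,0,0,0,0,0,0,0,0]'

```text
t: 8.67
eef_pos: [0.5549, 0.0002, 0.0916]
ee_rot: [-3.133, 0.007, -2.962]
force: [-2.0, 0.3, 5.7]
width: 0.0006
```

apply_moves --increments '[0,0,-0.001,0,0,0]'

```text
t: 8.75
eef_pos: [0.5549, 0.0001, 0.091]
ee_rot: [-3.133, 0.007, -2.962]
force: [-5.1, 0.2, 13.2]
width: 0.0007
```

apply_moves --increments '[0,0,-0.001,0,0,0]'

```text
t: 8.83
eef_pos: [0.555, 0.0002, 0.091]
ee_rot: [-3.133, 0.008, -2.962]
force: [-7.0, 1.9, 16.7]
width: 0.0005
```

apply_moves --increments '[0,0,-0.001,0,0,0]'

```text
t: 8.92
eef_pos: [0.555, 0.0002, 0.0911]
ee_rot: [-3.133, 0.008, -2.962]
force: [-6.5, 1.9, 13.5]
width: 0.0007
```

The tips stopped at z = 0.080 and the force jumped from 6 to about 15 N, so the cover is on its frame. Checking that it holds.

Run:
```python
from h import *
np.set_printoptions(precision=4,suppress=True)
for c in('scene','top'):
    for k in range(3):
        im=optics.grab_frame(c);s=arm.get_state();print(s['t'],s['eef_pos'],s['force'])
    cv2.imwrite(f'pics/{c}3.png',im[...,::-1])
a=cv2.imread('pics/top3.png')[225:285,290:390];b=cv2.imread('pics/scene3.png')[225:285,245:345]
cv2.imwrite('pics/z3.png',np.vstack([cv2.resize(x,(500,300),interpolation=cv2.INTER_CUBIC) for x in(a,b)]))
```

```text
8.9667 [0.555  0.0002 0.0911] [-5.3483  0.9653 13.2027]
9.0167 [0.5549 0.0002 0.0911] [-5.7291  1.0057 13.5412]
9.0667 [0.5549 0.0002 0.0911] [-6.2933  1.3284 13.0439]
9.1167 [0.5549 0.0002 0.0911] [-5.7198  2.0861 12.945 ]
9.1667 [0.5549 0.0002 0.0911] [-5.7772  0.7113 13.8977]
9.2167 [0.5549 0.0002 0.0911] [-4.6928  1.7699 14.0042]
```

View pics/z3.png

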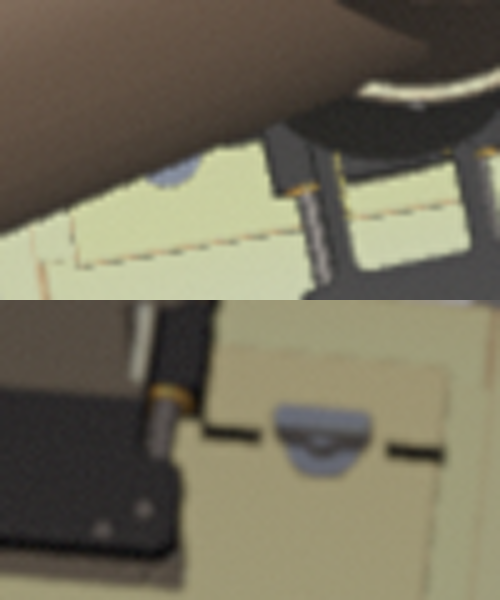

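View pics/scene3.png

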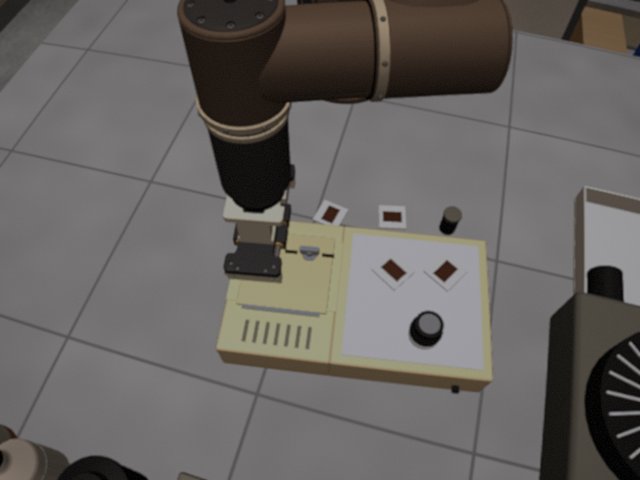

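The cover has dropped: the ribs sit about 2 px lower in the scene view (crop rows 433 and 452). The wing is still in line with the ribs, the loupe, mounts and film can are unmoved, and a steady 13–14 N holds at tip height 0.080. Handing in.

```bash
python3 -c "
from station import arm
arm.job_done();s=arm.get_state();print(s['t'],s['eef_pos'],s['force'])"
```

```text
the job is handed in; nothing more can be done
the job is handed in; nothing more can be done
```

I turned the wing fastener clockwise by about 1.46 rad until it lined up with the ribs. I then let go of it, moved clear, and pressed the cover shut at the thumb pad with closed fingertips. The job was handed in at about 9.2 s with the arm still pressing.

- **Cover:** the fingertips stopped at 80.1 mm, the shut height of the cover top. The push held steady at 13–14 N downward, with about 6 N sideways, against the roughly 7 N needed to shut it.
- **Wing:** it looked in line with the ribs in the pictures and by tool angle, to within about 0.05 rad. The final check rests mainly on the scene camera, because the arm hid most of the wing from above.
- **Bystanders:** the loupe, slide mounts and film can were where they started in the last picture. The opener was hidden behind the gripper then, so I could not check it, though the tool never went near it.

No check failed. The networks' estimate of the box centre (17 cm up in y, below the shelf) disagreed with the box corners, so I used the corners instead.

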